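# Vent and key-start the vacuum work board

## Task

Restart the pump of the guitar maker's vacuum work board. First press the hinged vent pedal down to its stop and let it come back up; then take the key with the flat rectangular head from the plywood block, push it fully home into the keyhole on top of the switch box (the pins are sticky, wiggle it if it sticks), and turn it a quarter turn clockwise to the stop. The start position is sprung: finish while still gripping the key and holding it turned there, and leave the other, round-headed key, the chisel, the clamp and the glue bottle where they are.

Things in the scene. Friction and masses are not known exactly. Their poses are not given: they have to be found in the camera images.
- key: the key to use: black rectangular flat head 30 wide (key x) x 9 thick (y) x 38 tall over a flat steel blade 14 (x) x 4 (y) x 36 long, its last 12 mm tapering to 3 mm; 35 g. Origin at the blade's tip, z up the key; head from z = 36 to 74. Fits the lock either way round (half a turn about z). Starts upright, blade down in a slot of the block, head on the block's top; lift 40 mm to free it
- key_shoulder (a point): point on the key's axis at the underside of its head, 36 mm above the tip; axes as the key's
- spare_key: bystander, leave alone: a second key whose black head is an upright round barrel, 20 mm across and 26 tall (a circle from above, with a steel dot), in the other slot of the block, 60 mm from the first along the block's x; origin at its tip
- key_block: fixed pale plywood block 130 (x) x 50 (y) x 44 tall, origin at the centre of its underside; two slots at x = +30 and -30 mm, long side along its x; either may hold the key. The block and the pedal may change sides
- switch_box: fixed grey steel box 130 (x) x 160 (y) x 70 tall with a gauge on its front (-x) face; origin at the centre of its underside
- keyhole (a point): centre of the keyhole's mouth: top of the steel collar (44 mm across, 26 inside, 4 tall) on the box's top, 74 mm above the bench; axes as the box's. 4 mm below it is the brass cylinder's face with a slot 15.5 x 5.5 mm, 1.5 mm chamfer, straight down, long side along the box's x when lock = 0. Sticky pins resist with 3 to 11 N. Home: the key's head sits on the collar, key_shoulder at this point
- lock (a joint): turn of the lock cylinder, rad: 0 at rest, grows clockwise seen from above, stop at 1.5 (a quarter turn). A spring turns it back when let go (0.03 N m at 0, 0.12 N m at the stop). The blade has about 0.1 rad of play in the slot, so the key must turn a little more than the cylinder
- pedal_base: fixed steel base of the vent pedal, 130 (x) x 80 (y) mm, 8 thick; origin at the centre of its underside. The pedal is hinged on it across y at x = +50 mm, z = 30 mm; its free end points to -x and is raised
- pedal (a joint): how far the pedal is pressed, rad: 0 at rest (raised 15 degrees), stop at 0.24 (almost level). Spring: about 4.5 N at the pad to start, 9 N at the stop; it comes back up by itself
- pedal_pad (a point): point to press, on top of the rubber tread of the 62 mm wide pedal, 88 mm from the hinge; about 58 mm above the bench at rest and 37 mm when fully pressed; moves with the pedal
- chisel: bystander: chisel with blue handle, 225 mm long, lying on the bench; origin under the middle
- cam_clamp: bystander: wooden clamp with steel bar, 190 x 150 x 30 mm, lying flat; origin at its bar, underneath
- glue_bottle: bystander: white glue bottle, 52 mm across, 110 tall; origin at the centre of its base
Not all that is in view belongs to the job. There is more than one size of the switch_box; the one meant has the size given above. There is more than one size of the pedal_base; the job needs the largest.

How it is judged:
By the outcome, as a careful person would: the job done as asked, in the order asked, and still so for the second after the job is handed in, while the arm keeps its last pose, push and grip.
It also fails if it takes over 72 s, if anything falls off the work surface, if the arm or the gripper's body presses on something with over 40 N, if the wrist force passes 120 N, or if a joint passes its speed limit or range.

## Robot

A 6-joint arm with a two-finger parallel gripper is mounted at the origin on the work surface. World frame = base frame: x ahead of the robot, y to its left, z up, the work surface at z = 0. Lengths are in m, angles in rad, forces in N, time in s.
With the tool pointing down it reaches from about 0.2 to 0.875 m from the base axis. Payload 3.4 kg.
Tool frame: the origin (TCP) lies between the finger pads; the fingertips stand 25 mm ahead of it and the grasp point (between the pads) lies 6 mm ahead of it; z points along the fingers, y is the line along which they close (so a half turn about z gives the same grasp; the last joint's range is limited). The gripper opens to 94 mm and grips with 3 to 60 N. Pads are 16 mm wide; open, the fingers measure 119 mm over their backs; the gripper's body (75 mm by 177 mm) begins 78 mm behind the grasp point.
Start: joints at [0.997, 0.276, 1.505, -0, 1.361, -0.121], TCP at [0.252, 0.517, 0.201] pointing down, gripper open.
Joint ranges: [-2.89, 2.89], [-0.75, 2.08], [0.22, 2.7], [-1.18, 4.32], [0.11, 2.71], [-2.7, 2.7]. Speed limits (rad/s): [2.57, 2.57, 3.14, 3.14, 3.14, 3.14].

## Interface

Orientations are given as a unit quaternion [x, y, z, w].
In Python, from workcell import * gives the robot as it stands.
- The arm moves only by the tool play_rows, never from a script. Its argument "steps" is a list of rows, each a list of 6 numbers: the shift along the tool's x, y, z in m, then the turn, a rotation vector about the tool's x, y, z in rad. A call has 1 to 12 rows; each row shifts and turns the commanded pose from where the row before left it, along the tool's axes as they then stand; what a row does not reach is not made up. A row lasts 1/12 s, in which the tool goes at most 41.7 mm and 7.16 degrees, less where a joint would pass 70% of its speed; a pose out of reach is approached as far as the arm can. A call is refused whole if a number of a shift passes 0.0417 or a number of a turn 0.125, either way. A call with a gripper value outside its range is refused whole. "claw" is the opening, from -1 (shut) to 1 (fully open), set as the call begins (left out, the last holds). The fingers move at their own pace and stop on an object; the grip force is fixed at half the most. Time passes only in rows, so rows that do not move let the fingers close. It gives the time, the measured TCP pose, the force, the opening and the grip force at its end, in the units of the state.
- observe(): the state, without advancing time (a new reading comes with each control period).
- snapshot(name): name is "side" or "top" or "wrist"; returns a dict with "image" (384x512x3 uint8, blue, green, red), "z_map" (384x512 float32, m along the optical axis (not along the pixel's ray), 0 where there is no reading), "camera_matrix" (3x3 intrinsics, pixels), "extrinsics" (4x4, takes a point from camera to world coordinates). Camera axes: x right, y up, looking along -z (the intrinsics and any distortion apply to the point x, -y, -z); pixel columns grow to the right and rows downward; lengths in m; the calibration is good to about 2 mm. A picture is of the moment at which its call begins.
- finish_job(): hands the job in; it is judged then, once.
The state is a dict: "time_s": time; "joint_pos": joint angles; "dq": joint speeds; "tau": joint torques, N m; "position": TCP position; "orientation": TCP orientation; "contact_force": force on the tool from outside, world axes, zero at the start; "wrist_torque": the same for the moment, N m; "finger_gap": finger opening in m; "grip_force": force on a finger pad.
Only numpy, scipy, OpenCV 4.12 (cv2) and the standard library are available. Lean on these libraries where they do the work, as an engineer would, in place of code of your own. Each camera call takes 0.05 s, during which the arm holds its last target. There are 200 camera calls.

## Working session

There is one attempt and no reset: what is moved stays moved. The work goes in short steps, Python scripts to look and compute and a tool call to move; the robot and the scene stay as the last step left them, time stands still between calls to the robot, and variables do not carry over. Pictures are saved under pics/ and viewed, at most 10 in all, crops included, and the job is handed in when it is done.

Besides the shell and the picture viewer there is one more tool, called after ">>>" as a command line: name --pt "numbers of a row" for each row, then --argument value for the rest. play_rows: Moves the arm, as the interface text tells. Its arguments: {"type":"object","properties":{"steps":{"type":"array","items":{"type":"array","items":{"type":"number"}}},"claw":{"type":"number"}},"required":["steps"]}

```bash
mkdir -p pics; cat > h.py <<'E'
from workcell import *
import numpy as np, cv2
from scipy.spatial.transform import Rotation as R
def cloud(s):
    z=s["z_map"];K=s["camera_matrix"];E=s["extrinsics"]
    v,u=np.mgrid[0:z.shape[0],0:z.shape[1]]
    P=np.stack([(u-K[0,2])/K[0,0]*z,-(v-K[1,2])/K[1,1]*z,-z],-1)
    W=P@E[:3,:3].T+E[:3,3]; W[z==0]=np.nan
    return W
E
python3 - <<'E'
from h import *
for n in ("top","side"):
    s=snapshot(n); np.savez(n,**s)
    cv2.imwrite(f"pics/{n}.png",cv2.resize(s["image"],(800,600),interpolation=cv2.INTER_CUBIC))
    print(n,s["camera_matrix"].round(1).tolist(),s["extrinsics"].round(3).tolist())
print(observe())
E
```

```text
top [[376.5, 0.0, 259.0], [0.0, 376.5, 194.7], [0.0, 0.0, 1.0]] [[-0.024, 0.982, -0.19, 0.297], [-1.0, -0.026, -0.007, 0.017], [-0.011, 0.189, 0.982, 1.121], [0.0, 0.0, 0.0, 1.0]]
side [[400.3, 0.0, 255.3], [0.0, 400.3, 192.3], [0.0, 0.0, 1.0]] [[0.887, 0.211, -0.411, 0.072], [-0.462, 0.447, -0.766, -0.793], [0.022, 0.869, 0.494, 0.608], [0.0, 0.0, 0.0, 1.0]]
{'time_s': 0.1, 'joint_pos': array([ 9.96985874e-01,  2.76525841e-01,  1.50595988e+00, -5.08972076e-05,
        1.36072742e+00, -1.20969183e-01]), 'dq': array([-0.00084242, -0.00240229, -0.00109591, -0.00089101,  0.00025148,
        0.00087732]), 'tau': array([ 1.47739720e-03, -4.05456984e+01, -2.37781620e+01,  7.04925670e-02,
        2.99196679e-02, -4.07670075e-05]), 'position': array([0.25130451, 0.51661188, 0.20071323]), 'orientation': array([ 2.24485698e-01,  9.74477047e-01, -7.70316705e-04, -2.52445337e-04]), 'contact_force': array([-0.90982627, -0.28412472,  0.28118606]), 'wrist_torque': array([-0.01513305,  0.03891746, -0.02028834]), 'grip_force': 0.0, 'finger_gap': 0.09418430439619858}
```

View pics/top.png

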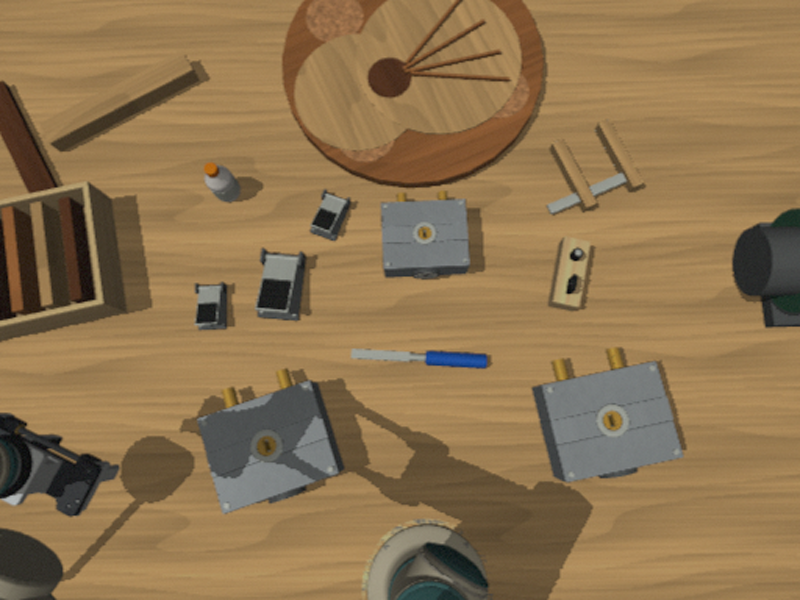

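View pics/side.png

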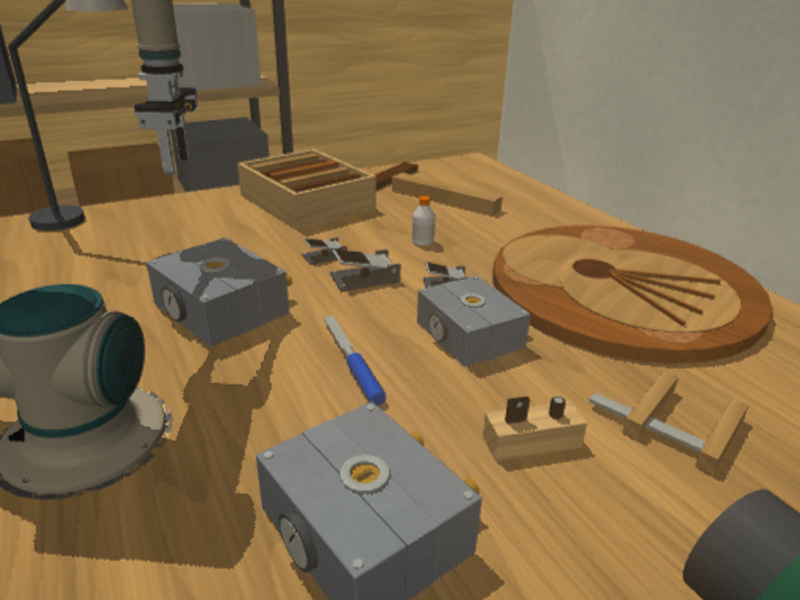

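The top view shows three switch boxes at about (268,447), (425,235) and (612,420), and the largest pedal at (282,285). The key block is at (572,272), with the flat key on its near side at (573,284) and the round one at (577,254). Next I measure box and pedal sizes.

```bash
python3 - <<'E'
from h import *
s=dict(np.load("top.npz"));W=cloud(s)
def f(x):return x*0.64
def rect(name,c,r,zlo,zhi,col=None):
    u,v=f(c[0]),f(c[1]);r*=.64
    m=np.zeros(W.shape[:2],bool);m[int(v-r):int(v+r),int(u-r):int(u+r)]=1
    m&=(W[...,2]>zlo)&(W[...,2]<zhi)
    n,l,st,_=cv2.connectedComponentsWithStats(m.astype(np.uint8))
    m=l==1+st[1:,4].argmax()
    p=W[m]; (cx,cy),(a,b),t=cv2.minAreaRect((p[:,:2]*1000).astype(np.float32))
    print(name,round(cx,1),round(cy,1),round(a,1),round(b,1),round(t,1),"z",np.percentile(p[:,2],[5,50,95]).round(4),m.sum())
for n,c,r in(("boxL",(268,447),90),("boxM",(425,235),60),("boxR",(612,420),90)):
    rect(n,c,r,.045,.09)
for n,c,r in(("pedbig",(282,285),34),("ped2",(210,306),28),("ped3",(330,214),26)): 
    rect(n,c,r,.004,.07)
    rect(n+"hi",c,r,.03,.09)
rect("block",(572,272),45,.035,.05)
rect("keyhead",(573,284),18,.055,.1)
rect("spare",(577,254),16,.055,.1)
rect("collarR",(612,420),30,.072,.08);rect("collarL",(268,447),30,.072,.08)
for n,c in(("cL",(267,446)),("cR",(612,420)),("key",(573,281)),("sp",(577,254))):print(n,W[int(f(c[1])),int(f(c[0]))].round(4))
im=s["image"]
def crop(c,r,k):
    x=im[int(f(c[1])-r):int(f(c[1])+r),int(f(c[0])-r):int(f(c[0])+r)];return cv2.resize(x,(390,290) if 0 else (290,290),interpolation=cv2.INTER_CUBIC)
cv2.imwrite("pics/c.png",np.vstack([np.hstack([crop((268,447),52,0),crop((612,420),52,0)]),np.hstack([crop((282,285),28,0),crop((572,272),28,0)])]))
E
```

```text
boxL 270.0 270.0 218.1 207.3 17.6 z [0.0561 0.088  0.0898] 3632
boxM 631.1 -16.4 140.0 160.2 1.2 z [0.0625 0.0693 0.0729] 2480
boxR 299.3 -323.9 216.9 208.3 10.4 z [0.0504 0.0882 0.0898] 3303
pedbig 555.7 262.3 81.8 129.5 84.5 z [0.0055 0.0407 0.0614] 1114
pedbighi 556.1 261.5 81.3 122.8 85.5 z [0.0332 0.0478 0.0621] 826
ped2 523.8 398.7 97.9 64.7 6.4 z [0.0049 0.0277 0.0414] 497
ped2hi 502.7 397.4 43.5 49.6 87.5 z [0.0308 0.0372 0.043 ] 209
ped3 695.3 167.9 54.8 87.9 68.5 z [0.005  0.0279 0.0418] 439
ped3hi 681.2 174.5 42.4 50.4 69.8 z [0.0312 0.038  0.0436] 187
block 561.4 -291.1 51.2 131.2 75.9 z [0.0394 0.0434 0.0471] 655
keyhead 531.6 -283.3 9.4 29.4 78.2 z [0.0599 0.078  0.0835] 56
spare 589.3 -298.0 18.9 17.7 50.4 z [0.0587 0.0687 0.0725] 47
collarR 290.7 -329.7 8.0 1.5 7.9 z [0.0736 0.0779 0.0792] 5
collarL 262.4 271.7 2.6 0.0 -175.1 z [0.0757 0.076  0.0764] 2
cL [0.2562 0.269  0.0866]
cR [ 0.2866 -0.3295  0.0742]
key [ 0.5362 -0.2807  0.0753]
sp [ 0.587  -0.2943  0.0716]
```

View pics/c.png

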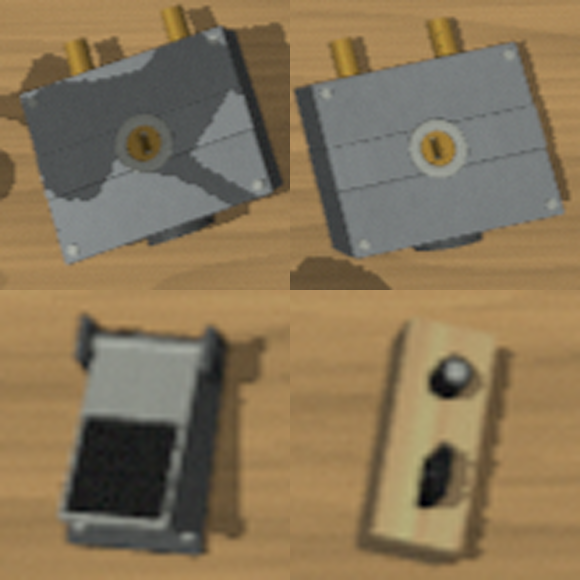

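The middle box is the right one (160 wide, 70 tall; the other two are about 90 tall). The slots run along box x, and the pedal hinge is on its far side. The flat key is in the near slot at about (0.5316, -0.2833), with its x axis at about -14°. Starting with the pedal.

>>> play_rows --pt "-0.0294 -0.009 0 0 0 0" --pt "-0.0294 -0.009 0 0 0 0" --pt "-0.0294 -0.009 0 0 0 0" --pt "-0.0294 -0.009 0 0 0 0" --pt "-0.0294 -0.009 0 0 0 0" --pt "-0.0294 -0.009 0 0 0 0" --pt "-0.0294 -0.009 0 0 0 0" --pt "-0.0294 -0.009 0 0 0 0" --pt "-0.0294 -0.009 0 0 0 0" --pt "-0.0294 -0.009 0 0 0 0" --pt "-0.0294 -0.009 0 0 0 0" --pt "-0.0294 -0.009 0 0 0 0" --claw -1

```text
time_s: 1.1
position: [0.5222, 0.2643, 0.2011]
orientation: [0.225, 0.974, -0.0, -0.0]
contact_force: [0.1, 0.4, -0.8]
finger_gap: 0.0176
grip_force: 0.0
```

```bash
cat >> h.py <<'E'
def plan(p,yaw,n):
    "shift in tool axes and turn (vertical tool) to TCP p, tool-y heading yaw deg"
    o=observe();r=R.from_quat(o["orientation"])
    T=r.as_matrix();cur=np.degrees(np.arctan2(T[1,1],T[0,1]))
    d=r.inv().apply(np.array(p)-o["position"])
    dy=(cur-yaw+180)%360-180
    print("t",o["time_s"],"pos",o["position"].round(4),"yaw",cur.round(2),"tilt",T[:2,2].round(4),"q6",o["joint_pos"][5].round(2))
    print("total",d.round(4),"turn",np.radians(dy).round(4),"per row",(d/n).round(5),(np.radians(dy)/n).round(4))
E
python3 - <<'E'
from h import *
plan((.521,.265,.11),64,6)
s=snapshot("wrist");np.savez("w1",**s)
cv2.imwrite("pics/w1.png",s["image"])
W=cloud(s);m=(W[...,2]>.003)&(W[...,2]<.1)&(abs(W[...,1]-.26)<.1)&(abs(W[...,0]-.55)<.12)
print(cv2.minAreaRect((W[m][:,:2]*1000).astype(np.float32)))
E
```

```text
t 1.1 pos [0.5222 0.2643 0.2011] yaw 64.05 tilt [-0.0008 -0.0002] q6 -0.77
total [0.0014 0.0002 0.0911] turn 0.0008 per row [2.300e-04 3.000e-05 1.518e-02] 0.0001
((549.6755981445312, 258.41650390625), (188.78817749023438, 238.83255004882812), 89.75821685791016)
```

View pics/w1.png

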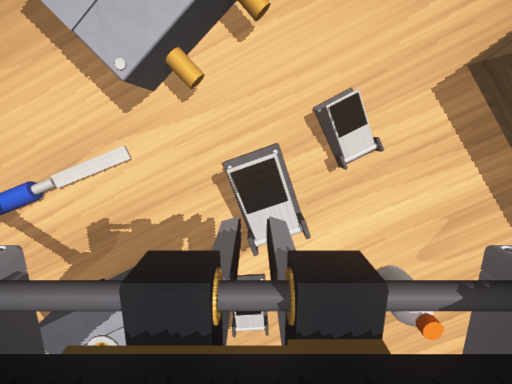

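The wrist view shows the large pedal's tread around (260,182), its hinge at about (280,240), and the fingers at (250,230). I check the world position of the tread pixels.

```bash
python3 - <<'E'
from h import *
s=dict(np.load("w1.npz"));W=cloud(s)
for u,v in((262,182),(238,170),(275,155),(245,205),(286,200),(224,160),(278,145)):print(u,v,W[v,u].round(4))
E
```

```text
262 182 [0.5246 0.2743 0.0579]
238 170 [0.4985 0.2558 0.0643]
275 155 [0.5018 0.3016 0.062 ]
245 205 [0.5427 0.2426 0.0522]
286 200 [0.5602 0.2907 0.0481]
224 160 [0.4854 0.2369 0.    ]
278 145 [0.4985 0.3118 0.0081]
```

>>> play_rows --pt "0.0014 0 0.02 0 0 0" --pt "0 0 0.02 0 0 0" --pt "0 0 0.02 0 0 0" --pt "0 0 0.02 0 0 0" --pt "0 0 0.01 0 0 0"

```text
time_s: 1.57
position: [0.5185, 0.2656, 0.1087]
orientation: [0.225, 0.974, -0.001, -0.002]
contact_force: [0.5, 0.4, 0.5]
finger_gap: 0.0008
grip_force: 0.0
```

>>> play_rows --pt "0.0004 0.0054 0.005 0 0 0" --pt "0 0 0.01 0 0 0" --pt "0 0 0.01 0 0 0" --pt "0 0 0.005 0 0 0" --pt "0 0 0.005 0 0 0" --pt "0 0 0.004 0 0 0" --pt "0 0 0.003 0 0 0" --pt "0 0 0 0 0 0"

```text
time_s: 2.23
position: [0.5221, 0.2712, 0.0691]
orientation: [0.224, 0.974, -0.0, -0.0]
contact_force: [-1.0, 0.0, 0.1]
finger_gap: 0.0007
grip_force: 0.0
```

```bash
python3 - <<'E'
from h import *
a=snapshot("side")["image"];b=snapshot("wrist")["image"]
a=a[110:240,150:323];a=cv2.resize(a,(512,384),interpolation=cv2.INTER_CUBIC)
cv2.imwrite("pics/p1.png",cv2.resize(np.hstack([a,b]),(800,300)))
o=observe();print(o["position"],o["contact_force"])
E
```

```text
[0.52251671 0.27132484 0.06968323] [ 0.19512958 -0.91834199  0.74381124]
```

View pics/p1.png

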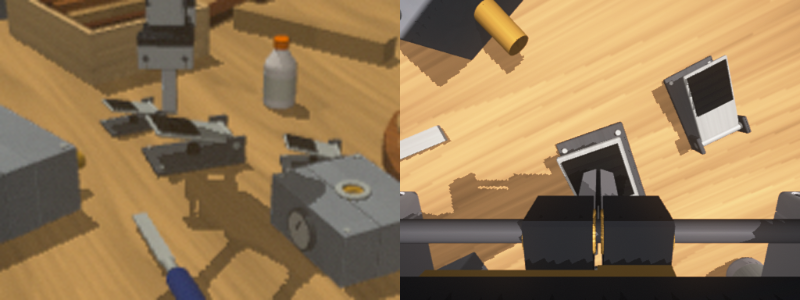

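The side crop shows the finger's end at about (168,110), just above and behind the tread at (180,125), and the pedal looks unpressed. I compare projections to see where the tip really is.

```bash
python3 - <<'E'
from h import *
s=snapshot("side");W=cloud(s);E=s["extrinsics"];K=s["camera_matrix"]
def pr(p):
    c=E[:3,:3].T@(np.array(p)-E[:3,3]);u=K[0,0]*c[0]/-c[2]+K[0,2];v=K[1,1]*-c[1]/-c[2]+K[1,2];return np.round([(u-150)*512/173,(v-110)*384/130],0)*800/1024
o=observe()["position"]
print("tip",pr(o-[0,0,.025]),"tcp",pr(o),"pad?",pr((.521,.27,.058)))
m=(abs(W[...,0]-.55)<.1)&(abs(W[...,1]-.27)<.07)&(W[...,2]>.004)&(W[...,2]<.2)
# finger points and pedal points
f=m&(abs(W[...,0]-o[0])<.03)
for z in np.arange(.03,.13,.01):
    k=f&(abs(W[...,2]-z)<.005)
    if k.sum():print(z.round(2),k.sum(),W[k].mean(0).round(3),W[k].min(0).round(3),W[k].max(0).round(3))
np.savez("side2",**s)
for x,y in((168,105),(168,100),(172,118),(180,125),(190,130),(160,118),(200,128),(215,125)):
    u=int(x*1.28*173/512+150);v=int(y*1.28*130/384+110);print(x,y,W[v,u].round(3))
cv2.imwrite("pics/p2.png",cv2.resize(s["image"][140:200,180:260],(800,600),interpolation=cv2.INTER_CUBIC))
E
```

```text
tip [167.96875 131.25   ] tcp [167.96875 114.84375] pad? [167.1875 123.4375]
0.04 2 [0.546 0.237 0.044] [0.543 0.237 0.043] [0.55  0.237 0.045]
0.05 67 [0.537 0.254 0.052] [0.499 0.232 0.046] [0.553 0.291 0.055]
0.06 101 [0.512 0.265 0.059] [0.494 0.237 0.055] [0.538 0.3   0.065]
0.07 5 [0.523 0.267 0.074] [0.516 0.263 0.073] [0.531 0.27  0.075]
0.08 13 [0.519 0.263 0.081] [0.511 0.258 0.075] [0.529 0.271 0.085]
0.09 20 [0.52  0.259 0.091] [0.51  0.251 0.086] [0.527 0.268 0.095]
0.1 21 [0.52  0.259 0.101] [0.509 0.253 0.095] [0.53  0.264 0.105]
0.11 22 [0.52 0.26 0.11] [0.511 0.257 0.105] [0.532 0.265 0.115]
0.12 22 [0.52  0.26  0.121] [0.51  0.254 0.115] [0.534 0.268 0.125]
168 105 [0.516 0.26  0.092]
168 100 [0.514 0.256 0.101]
172 118 [0.536 0.291 0.054]
180 125 [0.536 0.269 0.053]
190 130 [0.548 0.256 0.049]
160 118 [0.517 0.288 0.059]
200 128 [0.568 0.269 0.043]
215 125 [0.595 0.28  0.036]
```

View pics/p2.png

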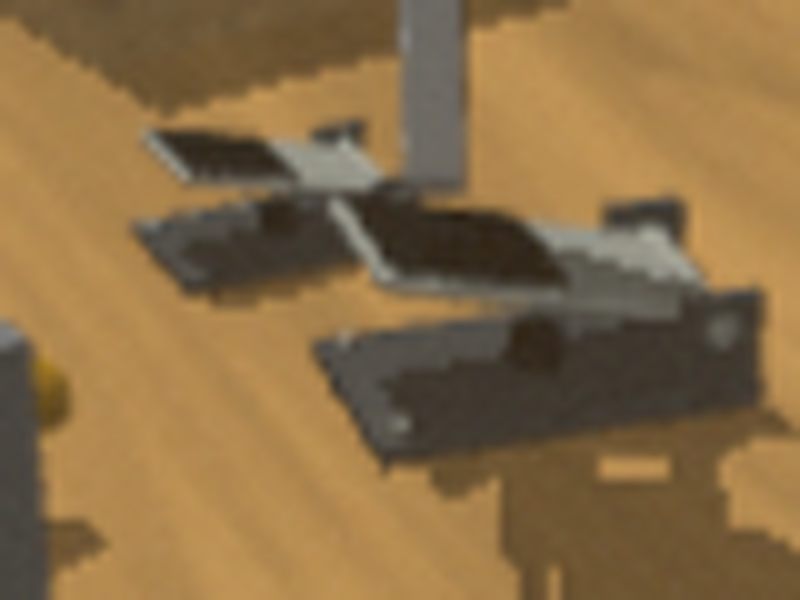

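The finger's visible end is near z≈0.073, well above where the nominal tip would be, and there is no force yet. I descend slowly and feel for contact.

>>> play_rows --pt "0 0 0.003 0 0 0" --pt "0 0 0.003 0 0 0" --pt "0 0 0.002 0 0 0" --pt "0 0 0 0 0 0"

```text
time_s: 2.72
position: [0.5219, 0.2711, 0.0609]
orientation: [0.224, 0.974, -0.0, -0.0]
contact_force: [0.2, 0.2, -0.4]
finger_gap: 0.0005
grip_force: 0.0
```

```bash
python3 - <<'E'
from h import *
s=snapshot("side");W=cloud(s)
cv2.imwrite("pics/p3.png",cv2.resize(s["image"][130:205,180:280],(800,600),interpolation=cv2.INTER_CUBIC))
for v in range(145,175,2):print(v,[tuple((W[v,u]*1000).round(0).astype(int)) if np.isfinite(W[v,u,0]) else None for u in (219,223,226,229)])
E
```

```text
145 [(np.int64(623), np.int64(540), np.int64(-1)), (np.int64(519), np.int64(258), np.int64(126)), (np.int64(535), np.int64(270), np.int64(118)), (np.int64(658), np.int64(525), np.int64(-1))]
147 [(np.int64(615), np.int64(521), np.int64(0)), (np.int64(520), np.int64(259), np.int64(119)), (np.int64(534), np.int64(270), np.int64(112)), (np.int64(651), np.int64(510), np.int64(-2))]
149 [(np.int64(607), np.int64(504), np.int64(-1)), (np.int64(519), np.int64(257), np.int64(113)), (np.int64(536), np.int64(274), np.int64(103)), (np.int64(644), np.int64(493), np.int64(-3))]
151 [(np.int64(600), np.int64(488), np.int64(-1)), (np.int64(519), np.int64(258), np.int64(106)), (np.int64(534), np.int64(270), np.int64(98)), (np.int64(632), np.int64(466), np.int64(2))]
153 [(np.int64(592), np.int64(467), np.int64(1)), (np.int64(520), np.int64(260), np.int64(98)), (np.int64(533), np.int64(266), np.int64(93)), (np.int64(626), np.int64(455), np.int64(-1))]
155 [(np.int64(585), np.int64(452), np.int64(0)), (np.int64(520), np.int64(261), np.int64(91)), (np.int64(532), np.int64(265), np.int64(87)), (np.int64
[... 1030 characters left out ...]
 (np.int64(513), np.int64(246), np.int64(57)), (np.int64(523), np.int64(245), np.int64(56)), (np.int64(532), np.int64(243), np.int64(55))]
169 [(np.int64(498), np.int64(242), np.int64(55)), (np.int64(510), np.int64(240), np.int64(54)), (np.int64(519), np.int64(238), np.int64(53)), (np.int64(529), np.int64(236), np.int64(52))]
171 [(np.int64(535), np.int64(334), np.int64(-1)), (np.int64(546), np.int64(326), np.int64(0)), (np.int64(558), np.int64(327), np.int64(-3)), (np.int64(558), np.int64(303), np.int64(8))]
173 [(np.int64(523), np.int64(306), np.int64(7)), (np.int64(536), np.int64(301), np.int64(6)), (np.int64(544), np.int64(295), np.int64(7)), (np.int64(551), np.int64(287), np.int64(10))]
```

View pics/p3.png

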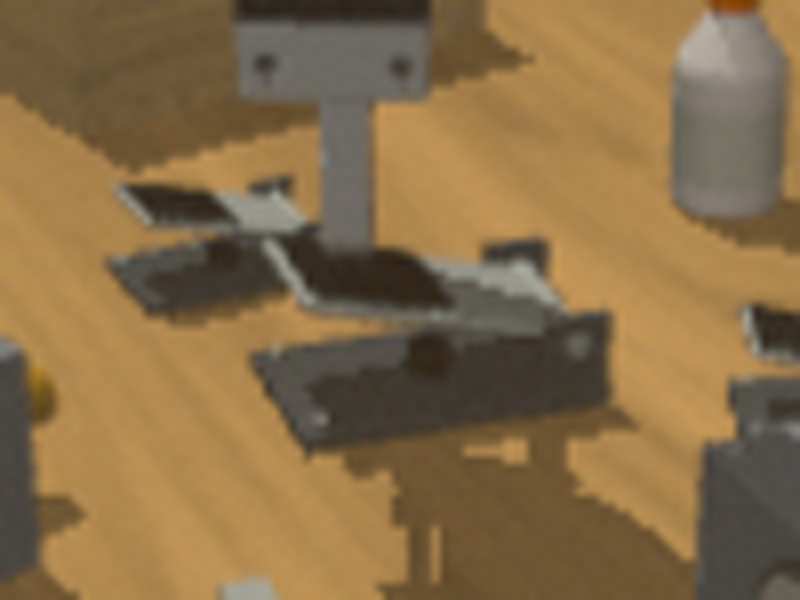

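The finger's end is still about 8 mm above the tread, so the real tip sits roughly 30 mm higher than the reported pose implies. I carry on by touch.

>>> play_rows --pt "0 0 0.003 0 0 0" --pt "0 0 0.003 0 0 0" --pt "0 0 0.003 0 0 0" --pt "0 0 0 0 0 0"

```text
time_s: 3.1
position: [0.5219, 0.2714, 0.0522]
orientation: [0.225, 0.974, 0.0, -0.0]
contact_force: [-1.5, 1.4, 3.9]
finger_gap: 0.0007
grip_force: 1.9
```

>>> play_rows --pt "0 0 0.004 0 0 0" --pt "0 0 0.004 0 0 0" --pt "0 0 0.003 0 0 0" --pt "0 0 0.003 0 0 0" --pt "0 0 0.003 0 0 0" --pt "0 0 0 0 0 0"

```text
time_s: 3.6
position: [0.5204, 0.2716, 0.0355]
orientation: [0.225, 0.974, -0.0, -0.002]
contact_force: [-5.4, 0.8, 7.2]
finger_gap: 0.0005
grip_force: 3.6
```

>>> play_rows --pt "0 0 0.002 0 0 0" --pt "0 0 0.002 0 0 0" --pt "0 0 0 0 0 0"

```text
time_s: 3.85
position: [0.5204, 0.2717, 0.0333]
orientation: [0.225, 0.974, 0.0, -0.001]
contact_force: [-6.8, 0.4, 14.7]
finger_gap: 0.0003
grip_force: 7.6
```

>>> play_rows --pt "0 0 0.001 0 0 0" --pt "0 0 0 0 0 0" --pt "0 0 0 0 0 0"

```text
time_s: 4.1
position: [0.5204, 0.2717, 0.0332]
orientation: [0.225, 0.974, 0.0, -0.001]
contact_force: [-7.6, -0.5, 20.5]
finger_gap: 0.0004
grip_force: 10.1
```

```bash
python3 - <<'E'
from h import *
o=observe();print(o["position"],o["contact_force"])
s=snapshot("side");W=cloud(s)
m=(abs(W[...,0]-.51)<.06)&(abs(W[...,1]-.27)<.04)&(W[...,2]>.02)&(W[...,2]<.06)
p=W[m];A=np.c_[p[:,:2]-[.52,.27],np.ones(len(p))];print(np.linalg.lstsq(A,p[:,2],rcond=None)[0],len(p))
E
```

```text
[0.5204065  0.27168269 0.03321913] [-7.55835158 -0.49304174 20.51076535]
[-0.05509476  0.04246865  0.03801438] 257
```

The pedal is at its stop: force rises to 20 N with no more travel, and its surface is at about 38 mm. I retract and let it come up.

>>> play_rows --pt "0 0 -0.01 0 0 0" --pt "0 0 -0.01 0 0 0" --pt "0 0 -0.015 0 0 0" --pt "0 0 -0.02 0 0 0" --pt "0 0 -0.025 0 0 0" --pt "0 0 -0.03 0 0 0" --pt "0 0 -0.03 0 0 0" --pt "0 0 0 0 0 0"

```text
time_s: 4.82
position: [0.5261, 0.2726, 0.1766]
orientation: [0.224, 0.974, 0.003, 0.005]
contact_force: [1.4, 0.2, 0.7]
finger_gap: 0.0003
grip_force: 0.0
```

```bash
python3 - <<'E'
from h import *
s=snapshot("side");W=cloud(s);S=W
m=(abs(W[...,0]-.51)<.06)&(abs(W[...,1]-.27)<.04)&(W[...,2]>.04)&(W[...,2]<.07)
p=W[m];A=np.c_[p[:,:2]-[.52,.27],np.ones(len(p))];print("pedal",np.linalg.lstsq(A,p[:,2],rcond=None)[0],len(p))
T=cloud(dict(np.load("top.npz")))
for n,W in(("side",S),("top",T)):
    def q(name,c,r,zl,zh):
        m=(np.hypot(W[...,0]-c[0],W[...,1]-c[1])<r)&(W[...,2]>zl)&(W[...,2]<zh);p=W[m]
        print(n,name,len(p),p.mean(0).round(4),cv2.minAreaRect((p[:,:2]*1000).astype(np.float32)))
    q("boxtop",(.637,-.016),.12,.066,.073)
    q("keytop",(.532,-.283),.03,.077,.088)
    q("head",(.532,-.283),.03,.052,.088)
    q("block",(.561,-.291),.1,.04,.047)
plan((.5315,-.2833,.13),76,9)
E
```

```text
pedal [-0.25210364  0.07220845  0.057327  ] 210
side boxtop 1386 [ 0.6312 -0.022   0.0696] ((634.4844970703125, -14.245986938476562), (131.5618133544922, 165.6502227783203), 0.6382866501808167)
side keytop 56 [ 0.5304 -0.2835  0.0805] ((530.3005981445312, -282.96087646484375), (10.03765869140625, 28.857322692871094), 77.30684661865234)
side head 184 [ 0.5295 -0.2848  0.0696] ((530.7330932617188, -283.404052734375), (10.712224960327148, 29.895954132080078), 77.30684661865234)
side block 785 [ 0.5569 -0.2941  0.0435] ((560.8761596679688, -289.0852355957031), (54.23905944824219, 131.5433349609375), 76.87073516845703)
top boxtop 2100 [ 0.6339 -0.0162  0.0694] ((635.021240234375, -16.206344604492188), (131.3849334716797, 159.7266387939453), 1.0696685314178467)
top keytop 32 [ 0.5309 -0.2829  0.081 ] ((531.6848754882812, -283.896728515625), (8.463976860046387, 28.825002670288086), 74.08934783935547)
top head 60 [ 0.5302 -0.2814  0.0732] ((531.6343994140625, -283.3167724609375), (9.369241714477539, 29.441421508789062), 78.23824310302734)
top block 570 [ 0.5596 -0.2894  0.0434] ((561.4400634765625, -291.3445739746094), (50.71933364868164, 131.01568603515625), 75.96234893798828)
t 4.8667 pos [0.5247 0.272  0.1738] yaw 64.06 tilt [0.0071 0.0024] q6 -0.76
total [-0.2488 -0.4966  0.0425] turn -0.2084 per row [-0.02765 -0.05518  0.00472] -0.0232
```

The pedal is back up (57 mm) and both cameras agree on the key and the box. I move above the key.

>>> play_rows --pt "-0.0178 -0.0355 0 0 0 0" --pt "-0.0178 -0.0355 0 0 0 0" --pt "-0.0178 -0.0355 0 0 0 0" --pt "-0.0178 -0.0355 0 0 0 0" --pt "-0.0178 -0.0355 0 0 0 0" --pt "-0.0178 -0.0355 0 0 0 0" --pt "-0.0178 -0.0355 0 0 0 0" --pt "-0.0178 -0.0355 0 0 0 0" --pt "-0.0178 -0.0355 0 0 0 0" --pt "-0.0178 -0.0355 0 0 0 0" --pt "-0.0178 -0.0355 0 0 0 0" --pt "-0.0178 -0.0355 0 0 0 0" --claw -0.1

```text
time_s: 5.87
position: [0.5268, -0.2069, 0.1687]
orientation: [0.225, 0.974, 0.0, -0.001]
contact_force: [0.3, 0.3, 0.0]
finger_gap: 0.0426
grip_force: 0.0
```

>>> play_rows --pt "-0.0178 -0.0355 0 0 0 0" --pt "-0.0178 -0.0355 0 0 0 0" --pt "0 0 0 0 0 -0.11" --pt "0 0 0 0 0 -0.11" --pt "0 0 0 0 0 0" --pt "0 0 0 0 0 0"

```text
time_s: 6.37
position: [0.5282, -0.2845, 0.1689]
orientation: [0.118, 0.993, 0.001, -0.001]
contact_force: [0.1, -0.2, -0.2]
finger_gap: 0.042
grip_force: 0.0
```

```bash
python3 - <<'E'
from h import *
plan((.5312,-.2833,.12),77,4)
a=snapshot("wrist");b=snapshot("side");W=cloud(b)
o=observe()["position"]
m=(np.hypot(W[...,0]-o[0],W[...,1]-o[1])<.05)&(W[...,2]>.1)&(W[...,2]<.25)
print("finger low z",np.sort(W[m][:,2])[:10].round(4),"gap",observe()["finger_gap"])
k=m&(W[...,2]<np.sort(W[m][:,2])[0]+.03)
print(W[k].mean(0),W[k].min(0),W[k].max(0))
cv2.imwrite("pics/k1.png",cv2.resize(np.hstack([a["image"],b["image"]]),(800,300)))
np.savez("w2",**a)
E
```

```text
t 6.3667 pos [ 0.5282 -0.2845  0.1689] yaw 76.48 tilt [-0.0021  0.0016] q6 -1.94
total [-0.0027  0.0018  0.0489] turn -0.0091 per row [-0.00069  0.00044  0.01223] -0.0023
finger low z [0.1716 0.1725 0.1733 0.1736 0.1738 0.1739 0.1741 0.1744 0.1747 0.1748] gap 0.04193663916909029
[ 0.52686789 -0.28717835  0.18875135] [ 0.5121254  -0.32052465  0.17162452] [ 0.5455144  -0.24913682  0.2015346 ]
```

View pics/k1.png

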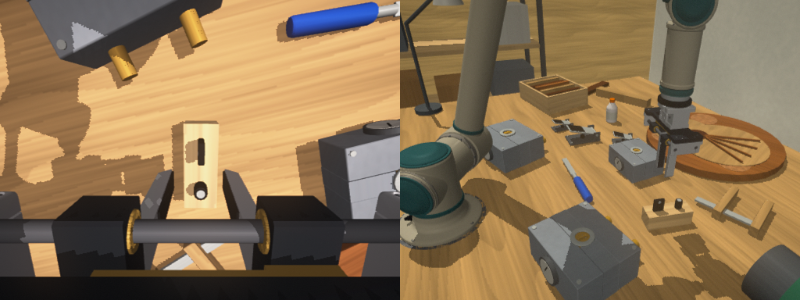

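The wrist view shows the flat key at about (200,150), between the fingers, and the round key at (200,192). The tip is confirmed at the reported z plus 4 mm, so I descend to z≈0.045.

>>> play_rows --pt "-0.0027 0.0018 0.01 0 0 -0.009" --pt "0 0 0.02 0 0 0" --pt "0 0 0.02 0 0 0" --pt "0 0 0.02 0 0 0" --pt "0 0 0.015 0 0 0" --pt "0 0 0.01 0 0 0" --pt "0 0 0 0 0 0" --pt "0 0 0 0 0 0"

```text
time_s: 7.13
position: [0.5321, -0.2831, 0.075]
orientation: [0.112, 0.994, 0.0, -0.0]
contact_force: [0.3, 0.1, -0.3]
finger_gap: 0.0424
grip_force: 0.0
```

```bash
python3 - <<'E'
from h import *
plan((.5312,-.2833,.045),77,3)
b=snapshot("side")
cv2.imwrite("pics/k2.png",cv2.resize(b["image"][200:320,290:450],(800,600),interpolation=cv2.INTER_CUBIC))
E
```

```text
t 7.1333 pos [ 0.5321 -0.2831  0.075 ] yaw 77.2 tilt [-0.0006  0.0006] q6 -1.95
total [ 0.0008 -0.0004  0.03  ] turn 0.0034 per row [ 0.00025 -0.00014  0.01   ] 0.0011
```

View pics/k2.png

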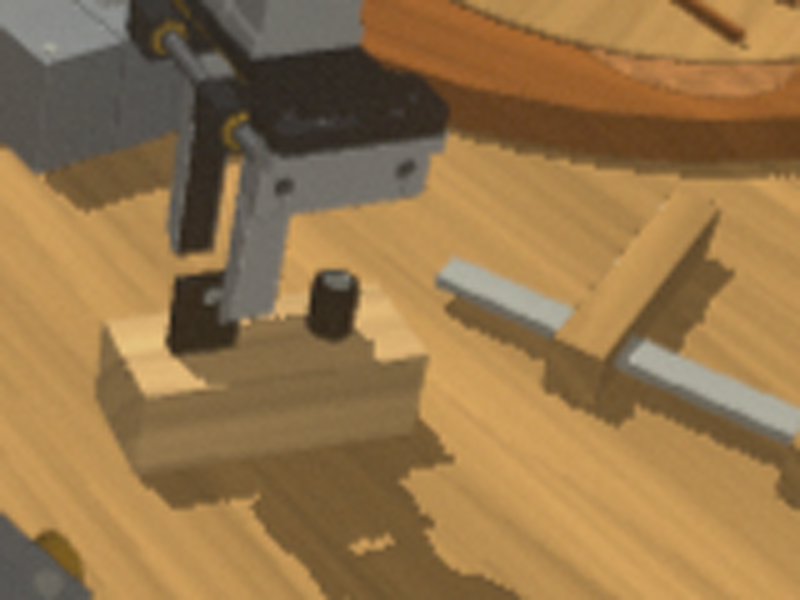

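The fingers straddle the key at (205,315), with their tips near the height of the head's top. I go down 30 mm and close.

>>> play_rows --pt "0.0008 -0.0004 0.01 0 0 0" --pt "0 0 0.01 0 0 0" --pt "0 0 0.01 0 0 0" --pt "0 0 0 0 0 0" --pt "0 0 0 0 0 0"

```text
time_s: 7.6
position: [0.5305, -0.2833, 0.0444]
orientation: [0.112, 0.994, 0.001, -0.001]
contact_force: [-0.3, -0.3, 0.5]
finger_gap: 0.0423
grip_force: 0.0
```

>>> play_rows --pt "0 0 0 0 0 0" --pt "0 0 0 0 0 0" --pt "0 0 0 0 0 0" --pt "0 0 0 0 0 0" --pt "0 0 0 0 0 0" --pt "0 0 0 0 0 0" --claw -1

```text
time_s: 8.1
position: [0.5314, -0.2819, 0.0454]
orientation: [0.112, 0.994, 0.002, 0.0]
contact_force: [0.6, 3.6, 0.7]
finger_gap: 0.0089
grip_force: 30.0
```

>>> play_rows --pt "0 0.0014 -0.002 0 0 0" --pt "0 0 -0.005 0 0 0" --pt "0 0 -0.01 0 0 0" --pt "0 0 -0.01 0 0 0" --pt "0 0 -0.01 0 0 0" --pt "0 0 -0.015 0 0 0" --pt "0 0 -0.02 0 0 0" --pt "0 0 -0.02 0 0 0" --pt "0 0 -0.02 0 0 0" --pt "0 0 -0.013 0 0 0" --pt "0 0 0 0 0 0" --pt "0 0 0 0 0 0"

```text
time_s: 9.1
position: [0.5319, -0.2832, 0.1721]
orientation: [0.112, 0.994, -0.001, 0.001]
contact_force: [-0.3, 0.3, -1.1]
finger_gap: 0.0086
grip_force: 30.0
```

```bash
python3 - <<'E'
from h import *
print(observe()["finger_gap"],observe()["grip_force"])
plan((.6348,-.0157,.17),91,10)
T=dict(np.load("top.npz"));s=snapshot("top")
a=cv2.resize(s["image"][int(200*.64):int(270*.64),int(380*.64):int(473*.64)],(400,300),interpolation=cv2.INTER_CUBIC)
d=snapshot("side");b=cv2.resize(d["image"][170:240,260:353],(400,300),interpolation=cv2.INTER_CUBIC)
e=cv2.resize(d["image"][180:255,310:410],(400,300),interpolation=cv2.INTER_CUBIC)
cv2.imwrite("pics/b1.png",np.vstack([np.hstack([a,b]),np.hstack([e,cv2.resize(snapshot("wrist")["image"],(400,300))])]))
np.savez("side3",**d);np.savez("top3",**s)
E
```

```text
0.008588499277482436 29.996197521686554
t 9.1 pos [ 0.5319 -0.2832  0.1721] yaw 77.17 tilt [ 0.0024 -0.0024] q6 -1.95
total [-0.041   0.2837  0.0017] turn -0.2413 per row [-0.0041   0.02837  0.00017] -0.0241
```

View pics/b1.png

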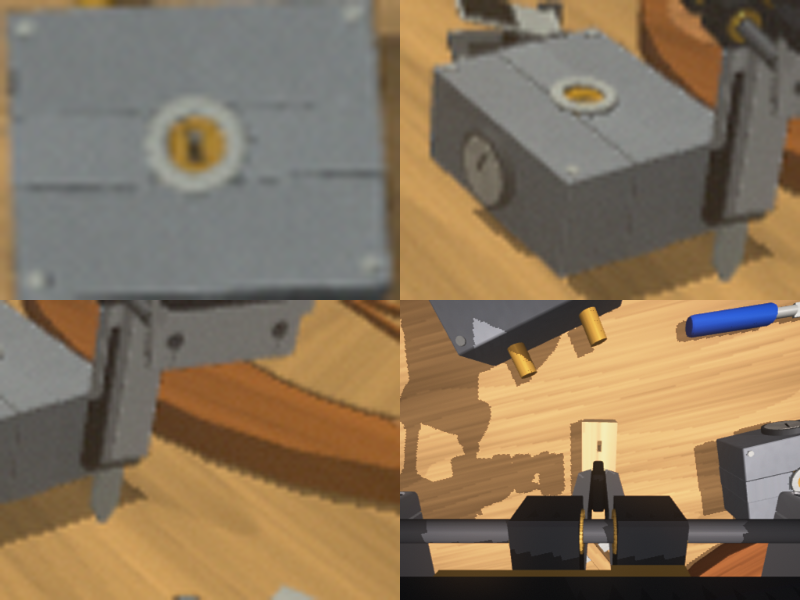

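The key is gripped straight, with its blade below the fingers. The collar centre is at (195,146) in the top crop and (185,96) in the side crop. I intersect both rays with z=0.074.

```bash
python3 - <<'E'
from h import *
for n,u,v in(("top3",271.3,148.9),("side3",302.5,191.9)):
    s=dict(np.load(n+".npz"));K=s["camera_matrix"];E=s["extrinsics"]
    r=E[:3,:3]@np.array([(u-K[0,2])/K[0,0],-(v-K[1,2])/K[1,1],-1]);c=E[:3,3]
    print(n,(c+r*(.074-c[2])/r[2]).round(4))
    # bright collar pixels refine
    W=cloud(s);g=s["image"].astype(int)
    P=W[...,:2]-[.6348,-.0157];m=(np.hypot(P[...,0],P[...,1])<.03)&(g.min(-1)>150)
    vv,uu=np.nonzero(m)
    if len(uu)>20:
        (a,b),ax,_=cv2.fitEllipse(cv2.convexHull(np.c_[uu,vv].astype(np.float32)))
        r=E[:3,:3]@np.array([(a-K[0,2])/K[0,0],-(b-K[1,2])/K[1,1],-1]);print(len(uu),a,b,ax,(c+r*(.074-c[2])/r[2]).round(4))
    m=(np.hypot(P[...,0],P[...,1])<.03)&(W[...,2]>.0)&(g[...,2]-g[...,0]>60)
    vv,uu=np.nonzero(m)
    if len(uu)>8:
        (a,b),ax,_=cv2.fitEllipse(cv2.convexHull(np.c_[uu,vv].astype(np.float32)))
        r=E[:3,:3]@np.array([(a-K[0,2])/K[0,0],-(b-K[1,2])/K[1,1],-1]);print("brass",len(uu),(c+r*(.070-c[2])/r[2]).round(4))
# held key blade in side3
W=cloud(dict(np.load("side3.npz")));m=(np.hypot(W[...,0]-.532,W[...,1]+.283)<.03)&(W[...,2]>.12)&(W[...,2]<.17)
p=W[m];print("blade",len(p),p.mean(0).round(4),p.min(0).round(4),p.max(0).round(4))
E
```

```text
top3 [ 0.6332 -0.0144  0.074 ]
23 271.1173095703125 149.21835327148438 (11.376961708068848, 12.510477066040039) [ 0.6323 -0.0138  0.074 ]
brass 42 [ 0.6355 -0.0152  0.07  ]
side3 [ 0.6336 -0.0174  0.074 ]
27 301.7836608886719 191.26486206054688 (6.599069118499756, 14.198834419250488) [ 0.6338 -0.0136  0.074 ]
brass 22 [ 0.6381 -0.011   0.07  ]
blade 89 [ 0.5301 -0.2848  0.1543] [ 0.5172 -0.2886  0.1343] [ 0.5394 -0.2797  0.1697]
```

>>> play_rows --pt "-0.0041 0.0283 0 0 0 0" --pt "-0.0041 0.0283 0 0 0 0" --pt "-0.0041 0.0283 0 0 0 0" --pt "-0.0041 0.0283 0 0 0 0" --pt "-0.0041 0.0283 0 0 0 0" --pt "-0.0041 0.0283 0 0 0 0" --pt "-0.0041 0.0283 0 0 0 0" --pt "-0.0041 0.0283 0 0 0 0" --pt "-0.0041 0.0283 0 0 0 0" --pt "-0.0041 0.0283 0 0 0 0" --pt "0 0 0 0 0 -0.12" --pt "0 0 0 0 0 -0.12"

```text
time_s: 10.25
position: [0.634, -0.0135, 0.1688]
orientation: [-0.012, 1.0, 0.0, -0.001]
contact_force: [-0.5, -1.4, -0.7]
finger_gap: 0.0088
grip_force: 30.0
```

>>> play_rows --pt "0 0 0 0 0 0" --pt "0 0 0 0 0 0" --pt "0 0 0 0 0 0"

```text
time_s: 10.5
position: [0.6338, -0.0158, 0.1697]
orientation: [-0.007, 1.0, 0.0, -0.001]
contact_force: [0.1, -0.6, 0.1]
finger_gap: 0.0089
grip_force: 30.0
```

No picture views are left, so from here I work by depth and force. I descend towards the cylinder face at about (0.634, -0.015).

>>> play_rows --pt "0 0.0008 0.01 0 0 0" --pt "0 0 0.015 0 0 0" --pt "0 0 0.015 0 0 0" --pt "0 0 0.01 0 0 0" --pt "0 0 0.005 0 0 0" --pt "0 0 0 0 0 0"

```text
time_s: 11.0
position: [0.6332, -0.0148, 0.1138]
orientation: [-0.008, 1.0, 0.0, -0.001]
contact_force: [-0.1, -0.2, -1.0]
finger_gap: 0.0086
grip_force: 30.0
```

>>> play_rows --pt "0 0 0.003 0 0 0" --pt "0 0 0.003 0 0 0" --pt "0 0 0.002 0 0 0" --pt "0 0 0.002 0 0 0" --pt "0 0 0 0 0 0"

```text
time_s: 11.42
position: [0.6342, -0.0147, 0.1054]
orientation: [-0.008, 1.0, 0.0, -0.0]
contact_force: [0.3, -0.0, -0.9]
finger_gap: 0.0087
grip_force: 30.0
```

```bash
python3 - <<'E'
from h import *
plan((.634,-.015,.1),91,1)
o=observe();print(o["contact_force"].round(2),o["wrist_torque"].round(3))
E
```

```text
t 11.4167 pos [ 0.6342 -0.0147  0.1054] yaw 90.93 tilt [-0.      0.0002] q6 -1.72
total [ 0.0002 -0.0003  0.0054] turn -0.0013 per row [ 0.00019 -0.00034  0.00536] -0.0013
[ 0.28 -0.04 -0.88] [0.113 0.019 0.049]
```

>>> play_rows --pt "0 0 0.002 0 0 0" --pt "0 0 0.002 0 0 0" --pt "0 0 0.002 0 0 0" --pt "0 0 0 0 0 0" --pt "0 0 0 0 0 0"

```text
time_s: 11.83
position: [0.634, -0.0146, 0.0992]
orientation: [-0.008, 1.0, 0.0, -0.0]
contact_force: [-0.0, 1.5, -0.6]
finger_gap: 0.0087
grip_force: 30.0
```

The tip is entering the slot, with only a light y contact.

>>> play_rows --pt "0 0.0005 0.002 0 0 0" --pt "0 0 0.002 0 0 0" --pt "0 0 0.002 0 0 0" --pt "0 0 0.002 0 0 0" --pt "0 0 0 0 0 0" --pt "0 0 0 0 0 0"

```text
time_s: 12.33
position: [0.6345, -0.014, 0.0912]
orientation: [-0.008, 1.0, 0.0, 0.0]
contact_force: [-0.1, 1.7, -0.5]
finger_gap: 0.0088
grip_force: 30.0
```

>>> play_rows --pt "0 0.0005 0.002 0 0 0" --pt "0 0 0.002 0 0 0" --pt "0 0 0.002 0 0 0" --pt "0 0 0.002 0 0 0" --pt "0 0 0 0 0 0" --pt "0 0 0 0 0 0"

```text
time_s: 12.83
position: [0.6344, -0.0139, 0.0829]
orientation: [-0.008, 1.0, -0.0, 0.0]
contact_force: [1.6, 0.3, -0.3]
finger_gap: 0.0088
grip_force: 30.0
```

>>> play_rows --pt "0 0 0.002 0 0 0" --pt "0 0 0.002 0 0 0" --pt "0 0 0.002 0 0 0" --pt "0 0 0 0 0 0" --pt "0 0 0 0 0 0"

```text
time_s: 13.25
position: [0.6344, -0.0138, 0.077]
orientation: [-0.008, 1.0, -0.0, 0.0]
contact_force: [1.5, -0.3, -1.9]
finger_gap: 0.0086
grip_force: 30.0
```

```bash
python3 - <<'E'
from h import *
W=cloud(snapshot("side"));o=observe();p=o["position"];print(p,o["contact_force"].round(1),o["wrist_torque"].round(3))
m=(np.hypot(W[...,0]-p[0],W[...,1]-p[1])<.035)
for z in np.arange(.064,.11,.004):
    k=m&(abs(W[...,2]-z)<.002);
    if k.sum():print(z.round(3),k.sum(),W[k].mean(0).round(3),W[k].min(0).round(3),W[k].max(0).round(3))
E
```

```text
[ 0.63438039 -0.01384334  0.07702885] [ 2.2 -1.4 -1.4] [ 0.025 -0.532  0.007]
0.068 100 [ 0.629 -0.021  0.069] [ 0.601 -0.049  0.067] [0.668 0.02  0.07 ]
0.072 91 [ 0.631 -0.018  0.072] [ 0.602 -0.049  0.07 ] [0.666 0.019 0.074]
0.076 20 [ 0.63  -0.023  0.075] [ 0.616 -0.035  0.074] [ 0.652 -0.003  0.077]
0.08 8 [ 0.629 -0.019  0.08 ] [ 0.62  -0.022  0.078] [ 0.646 -0.014  0.081]
0.084 9 [ 0.628 -0.02   0.084] [ 0.62  -0.025  0.082] [ 0.646 -0.014  0.086]
0.088 12 [ 0.627 -0.023  0.088] [ 0.619 -0.031  0.086] [ 0.64  -0.015  0.09 ]
0.092 14 [ 0.63  -0.027  0.092] [ 0.62  -0.035  0.09 ] [ 0.643 -0.014  0.094]
0.096 14 [ 0.629 -0.025  0.096] [ 0.619 -0.032  0.094] [ 0.642 -0.013  0.098]
0.1 18 [ 0.628 -0.026  0.1  ] [ 0.618 -0.034  0.099] [ 0.642 -0.002  0.102]
0.104 15 [ 0.63  -0.023  0.104] [ 0.619 -0.032  0.102] [ 0.648 -0.002  0.105]
0.108 24 [ 0.629 -0.023  0.108] [ 0.618 -0.034  0.106] [ 0.644 -0.     0.11 ]
```

>>> play_rows --pt "-0.0008 0 0.001 0 0 0" --pt "0 0 0.001 0 0 0" --pt "0 0 0.001 0 0 0" --pt "0 0 0 0 0 0" --pt "0 0 0 0 0 0"

```text
time_s: 13.72
position: [0.6346, -0.0137, 0.0752]
orientation: [-0.008, 1.0, -0.0, -0.0]
contact_force: [-1.0, 0.2, 5.7]
finger_gap: 0.009
grip_force: 30.0
```

>>> play_rows --pt "0 0 0.001 0 0 0" --pt "0 0 0.001 0 0 0" --pt "0 0 0 0 0 0" --pt "0 0 0 0 0 0"

```text
time_s: 14.05
position: [0.6347, -0.0138, 0.0751]
orientation: [-0.008, 1.0, -0.0, 0.0]
contact_force: [-3.8, 0.3, 14.6]
finger_gap: 0.0091
grip_force: 30.0
```

z=0.0752 matches the predicted home height (0.0754). I wiggle under this push to make sure it is seated.

>>> play_rows --pt "0 0 0.0005 0 0 0.05" --pt "0 0 0 0 0 -0.05" --pt "0 0 0 0 0 -0.05" --pt "0 0 0 0 0 0.05" --pt "0 0 0 0 0 0.05" --pt "0 0 0 0 0 -0.05" --pt "0 0 0 0 0 0" --pt "0 0 0 0 0 0"

```text
time_s: 14.72
position: [0.6351, -0.0136, 0.075]
orientation: [-0.008, 1.0, -0.0, 0.001]
contact_force: [-2.9, -0.2, 15.1]
finger_gap: 0.0087
grip_force: 30.0
```

Seated. Now I ease the push a little and turn clockwise.

>>> play_rows --pt "0 0 -0.001 0 0 0" --pt "0 0 0 0 0 0.08" --pt "0 0 0 0 0 0.08" --pt "0 0 0 0 0 0.08" --pt "0 0 0 0 0 0.08" --pt "0 0 0 0 0 0.08" --pt "0 0 0 0 0 0.08" --pt "0 0 0 0 0 0"

```text
time_s: 15.38
position: [0.635, -0.0137, 0.0752]
orientation: [0.231, 0.973, 0.0, 0.001]
contact_force: [-1.7, 0.2, 11.8]
finger_gap: 0.0088
grip_force: 30.0
```

```bash
python3 - <<'E'
from h import *
plan((.635,-.0137,.0752),-4,1)
o=observe();print(o["contact_force"].round(2),o["wrist_torque"].round(3),o["joint_pos"].round(3))
E
```

```text
t 15.3833 pos [ 0.635  -0.0137  0.0752] yaw 63.29 tilt [ 0.0011 -0.0002] q6 -1.24
total [ 0.  0. -0.] turn 1.1744 per row [ 4.e-05  1.e-05 -4.e-05] 1.1744
[-1.68  0.23 11.79] [ 0.047  0.436 -0.023] [-0.131  0.453  1.557 -0.     1.131 -1.236]
```

>>> play_rows --pt "0 0 0 0 0 0.1" --pt "0 0 0 0 0 0.1" --pt "0 0 0 0 0 0.1" --pt "0 0 0 0 0 0.1" --pt "0 0 0 0 0 0.1" --pt "0 0 0 0 0 0.1" --pt "0 0 0 0 0 0.1" --pt "0 0 0 0 0 0.1" --pt "0 0 0 0 0 0.1" --pt "0 0 0 0 0 0.1" --pt "0 0 0 0 0 0" --pt "0 0 0 0 0 0"

```text
time_s: 16.38
position: [0.634, -0.0144, 0.0751]
orientation: [0.668, 0.744, -0.001, 0.0]
contact_force: [-3.7, -1.3, 11.4]
finger_gap: 0.0089
grip_force: 30.0
```

```bash
python3 - <<'E'
from h import *
plan((.635,-.0137,.0752),-4,1)
o=observe();print(o["contact_force"].round(2),o["wrist_torque"].round(3),o["finger_gap"],o["grip_force"])
E
```

```text
t 16.3833 pos [ 0.634  -0.0144  0.0751] yaw 6.15 tilt [-0.001  -0.0014] q6 -0.24
total [ 0.0006  0.0011 -0.0001] turn 0.1772 per row [ 6.20e-04  1.07e-03 -8.00e-05] 0.1772
[-3.74 -1.32 11.39] [-0.303  0.868  0.039] 0.008900585163733701 30.004042088985443
```

>>> play_rows --pt "0 0 0 0 0 0.04" --pt "0 0 0 0 0 0.04" --pt "0 0 0 0 0 0.04" --pt "0 0 0 0 0 0" --pt "0 0 0 0 0 0" --pt "0 0 0 0 0 0"

```text
time_s: 16.88
position: [0.6338, -0.0144, 0.0751]
orientation: [0.711, 0.703, -0.001, 0.0]
contact_force: [-4.2, -1.9, 12.5]
finger_gap: 0.0085
grip_force: 30.0
```

```bash
python3 - <<'E'
from h import *
plan((.635,-.0137,.0752),-4,1)
o=observe();print(o["contact_force"].round(2),o["wrist_torque"].round(3),o["finger_gap"],o["grip_force"],o["tau"].round(3))
E
```

```text
t 16.8833 pos [ 0.6338 -0.0144  0.0751] yaw -0.7 tilt [-0.0013 -0.0015] q6 -0.12
total [ 0.0008  0.0012 -0.0001] turn 0.0576 per row [ 7.60e-04  1.16e-03 -9.00e-05] 0.0576
[-4.21 -1.89 12.54] [-0.344  0.923  0.114] 0.008530075844273009 30.009108781814575 [  0.775 -40.258 -19.041   0.722  -1.491   0.099]
```

>>> play_rows --pt "0 0 0 0 0 0.04" --pt "0 0 0 0 0 0.04" --pt "0 0 0 0 0 0" --pt "0 0 0 0 0 0" --pt "0 0 0 0 0 0"

```text
time_s: 17.3
position: [0.6338, -0.0144, 0.0751]
orientation: [0.739, 0.674, -0.001, 0.0]
contact_force: [-4.0, -1.1, 13.8]
finger_gap: 0.009
grip_force: 30.0
```

```bash
python3 - <<'E'
from h import *
plan((.635,-.0137,.0752),-4,1)
o=observe();print(o["contact_force"].round(2),o["wrist_torque"].round(3),o["finger_gap"],o["tau"].round(3)[5])
E
```

```text
t 17.3 pos [ 0.6338 -0.0144  0.0751] yaw -5.25 tilt [-0.0014 -0.0016] q6 -0.04
total [ 0.0008  0.0012 -0.0001] turn -0.0218 per row [ 8.30e-04  1.17e-03 -8.00e-05] -0.0218
[-3.97 -1.12 13.81] [-0.323  0.953  0.264] 0.009008793816295713 0.266
```

The torque rose to 0.26 N m, above the 0.12 N m spring, so the lock is at its stop. The key is home, gripped and held there, so I hand in.

```bash
python3 -c "
from workcell import *
print(finish_job())"
```

```text
the job is handed in; nothing more can be done
None
```

I handed the job in at 17.3 s of the 72 s allowed: the pedal was pressed to its stop and came back up. The flat-headed key is home, turned clockwise to the stop and still gripped there. Seating and turning were checked by height and torque only, and I took no final check of the bystanders.

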